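# Docking-roller check at the bakery bench

### The arm

A 6-joint arm with a two-finger parallel gripper is mounted at the origin on the work surface. World frame = base frame: x ahead of the robot, y to its left, z up, the work surface at z = 0. Lengths are in m, angles in degrees, forces in N, time in s.
With the tool pointing down it reaches from about 0.375 to 0.9 m from the base axis. Payload 3.1 kg.
Tool frame: the origin (TCP) lies at the very end of the fingers, on their centre line; the grasp point (between the pads) lies bot.grip_point_offset behind it (bot.grip_point_offset is the distance from the TCP to the grasp point, in m); z points along the fingers, y is the line along which they close (so a half turn about z gives the same grasp; the last joint's range is limited). The gripper opens to 87 mm and grips with 3 to 60 N. Pads are 19 mm wide; open, the fingers measure 117 mm over their backs; the gripper's body (75 mm by 190 mm) begins 51 mm behind the grasp point.
Start: joints at [55.262, 30.224, 82.088, -0, 67.689, -10.227], TCP at [0.259, 0.569, 0.223] pointing down, gripper open.
Joint ranges: [-176.69, 176.69], [-43.24, 126.21], [12.49, 139.97], [-82, 262], [0, 151.66], [-163.58, 163.58]. Speed limits (degrees/s): [159.86, 159.86, 180, 180, 180, 180].

### API

Orientations are given as a 3x3 rotation matrix whose columns are the frame's x, y, z axes.
In Python, from rig import bot, viewer, ticket gives the robot as it stands.
- The arm moves only by the tool servo_tool, never from a script. Its argument "targets" is a list of rows, each an object with "offset": the shift along the tool's x, y, z in m, a list of three; "dr": the turn, a rotation vector about the tool's x, y, z in degrees, a list of three. In form: [{"offset": [x, y, z], "dr": [ax, ay, az]}, ...]. A call has 1 to 20 rows; each row is the pose to reach, as a shift and turn from the pose commanded when the call began, along the tool's axes at that moment; what a row does not reach only later rows make up. A row lasts 1/12 s, in which the tool goes at most 41.7 mm and 7.16 degrees, less where a joint would pass 70% of its speed; a pose out of reach is approached as far as the arm can. A call with a gripper value outside its range is refused whole. "gripper" is the gripper command: -1 is fully open, 1 is shut, values between are in proportion, set as the call begins (left out, the last holds). The fingers move at their own pace and stop on an object; the grip force is fixed at half the most. Time passes only in rows, so rows that repeat a pose let the fingers close. It gives the time, the measured TCP pose, the force, the opening and the grip force at its end, in the units of the state.
- bot.read_state(): the state, without advancing time (a new reading comes with each control period).
- viewer.capture(name): name is "scene" or "top"; returns a dict with "color" (420x560x3 uint8, red, green, blue), "camera_matrix" (3x3 intrinsics, pixels), "R" (3x3) and "t" (3): a world point X has camera coordinates R X + t. Camera axes: x right, y down, z forward; pixel columns grow to the right and rows downward; lengths in m; the calibration is good to about 2 mm. A picture is of the moment at which its call begins. There is no depth.
- ticket.hand_in(): hands the job in; it is judged then, once.
The state is a dict: "time_s": time; "joint_positions": joint angles; "qvel": joint speeds; "tau": joint torques, N m; "position": TCP position; "tcp_rot": TCP orientation; "force": force on the tool from outside, world axes, zero at the start; "moment": the same for the moment, N m; "opening": opening from 0.0 (shut) to 1.0 (fully open); "grasp_force": force on a finger pad.
Only numpy, scipy, OpenCV 4.12 (cv2) and the standard library are available. Lean on these libraries where they do the work, as an engineer would, in place of code of your own. Each camera call takes 0.05 s, during which the arm holds its last target. There are 200 camera calls.

### The job

The plain rolling pin on the cooling rack has had its check: lay it (do not drop it) into the empty wooden cradle, both handles down in the notches so that it sits level, and let go of it. Then take the pin-studded docking roller out of the other cradle and present it to the inspection camera for the missing-pin check: its middle 20 cm straight in front of the lens, at lens height, the roller level and broadside to the camera. Finish still holding it there, and leave everything else on the bench where it is.

Things in the scene. Friction and masses are not known exactly. Their poses are not given: they have to be found in the camera images.
- plain_roller_center (a point): Centre (on the axis, mid-length) of the plain rolling pin, loose, 0.3-0.5 kg: smooth wooden barrel 50 mm in diameter, 130 mm long, with a handle 24 mm thick and 45 mm long on each end (220 mm overall). Its x axis runs along it; both ends are alike; any roll about x. At the start it lies level between two wires of the cooling rack, centre about 41 mm above the table.
- docker_center (a point): Centre (on the axis, mid-length) of the docking roller, loose, 0.3-0.5 kg: same form (130 mm barrel, 24 mm handles 45 mm long) but the barrel is studded with short blunt steel pins, 50 mm in diameter over the pin tips, where it can be gripped. Its x axis runs along it; ends alike; any roll about x. At the start it rests level in its cradle, centre 60 mm above the table.
- free_cradle_seat (a point): Where a roller's centre lies when fully seated in the EMPTY cradle (fixed), 60 mm above the table. x runs along the seated roller, z up. Wooden base 200 x 90 x 12 mm; 88 mm either way along x an upright 14 mm thick, 67 mm high, with a 45-degree V notch 48 mm wide at the top. Handles rest in the notches, barrel between (16 mm play each way). It stands left or right of the other cradle.
- docker_cradle_seat (a point): The same point of the other cradle, the one that holds the docking roller at the start; alike in size, fixed.
- rack_top (a point): Centre of the top of the wire cooling rack (fixed, 240 x 200 mm): 5 mm wires along its x axis, 30 mm apart, tops 20.5 mm above the table. The plain pin lies on it along x, 45 mm to the +y side of its middle; two doughnuts (72 mm across, 26 mm high) lie 45-50 mm to the -y side, 60-65 mm either way along x.
- view_point (a point): Where the docking roller's middle belongs: empty air 200 mm straight in front of the inspection camera's lens, at lens height, 200 mm above the table. The camera (grey housing 70 x 54 x 50 mm, black lens 40 mm across, on a pole and foot, fixed) stands at the table's far side and looks along this frame's -x, so its lens is at x = +200 mm; y lies level across the view (broadside), z up.
There are look-alikes about, which are no part of the job. What is shaped like the part that bears plain_roller_center but turquoise is not meant.

How it is judged (in metres and radians):
On the way:
1. the plain rolling pin lies level in the empty cradle, both handles in the notches, let go of and at rest (x of plain_roller_center in the frame of free_cradle_seat between -0.018 and 0.018 m and y of plain_roller_center in the frame of free_cradle_seat between -0.005 and 0.005 m and z of plain_roller_center in the frame of free_cradle_seat between -0.004 and 0.004 m and angle between the x axis of plain_roller_center and the x axis of free_cradle_seat, either way round below 0.06 rad and contact force between plain_roller and the fingers below 0.1 N and linear speed of plain_roller below 0.03 m/s), for 0.3 s.
At the end, for the whole second after the job is handed in: Docking roller held still by the fingers alone, its middle within 25 mm of the point 200 mm before the lens (30 mm along the view), level within 8 and broadside within 10 degrees; plain pin let go and seated: within 4 mm in height, 5 mm across, 18 mm along, 3.4 degrees (x of plain_roller_center in the frame of free_cradle_seat between -0.018 and 0.018 m and y of plain_roller_center in the frame of free_cradle_seat between -0.005 and 0.005 m and z of plain_roller_center in the frame of free_cradle_seat between -0.004 and 0.004 m and angle between the x axis of plain_roller_center and the x axis of free_cradle_seat, either way round below 0.06 rad and x of docker_center in the frame of view_point between -0.03 and 0.03 m and y of docker_center in the frame of view_point between -0.025 and 0.025 m and z of docker_center in the frame of view_point between -0.025 and 0.025 m and angle between the x axis of docker_center and the y axis of view_point, either way round below 0.175 rad and angle between docker_center's own x axis and vertical between 1.4208 and 1.7208 rad and contact force between docker and the fingers above 1 N and linear speed of docker below 0.02 m/s and angular speed of docker below 0.15 rad/s and contact force between plain_roller and the fingers below 0.1 N and contact force between docker and docker_cradle below 0.1 N and contact force between docker and free_cradle below 0.1 N); the arm keeps its last pose, push and grip.
It fails at once if the docking roller is taken out while the plain rolling pin is not seated in the empty cradle (distance of docker_center from where it was at the start of the episode above 0.05 m and not (x of plain_roller_center in the frame of free_cradle_seat between -0.018 and 0.018 m and y of plain_roller_center in the frame of free_cradle_seat between -0.005 and 0.005 m and z of plain_roller_center in the frame of free_cradle_seat between -0.004 and 0.004 m and angle between the x axis of plain_roller_center and the x axis of free_cradle_seat, either way round below 0.06 rad)).
It fails at once if the plain rolling pin is dropped into the cradle (falls faster than 0.6 m/s near the seat, out of the fingers) (distance between plain_roller_center and free_cradle_seat below 0.05 m and contact force between plain_roller and the fingers below 0.1 N and linear speed of plain_roller above 0.6 m/s).
It fails at once if a bystander is moved more than 40 mm (distance of any of doughnut_a, doughnut_b, scraper, brush, bowl, glaze_jar, cutter from where it was at the start of the episode above 0.04 m).
It also fails if it takes over 58 s, if anything falls off the work surface, if the arm or the gripper's body presses on something with over 40 N, if the wrist force passes 120 N, or if a joint passes its speed limit or range.

## Working session

There is one attempt and no reset: what is moved stays moved. The work goes in short steps, Python scripts to look and compute and a tool call to move; the robot and the scene stay as the last step left them, time stands still between calls to the robot, and variables do not carry over. Pictures are saved under pics/ and viewed, at most 10 in all, crops included, and the job is handed in when it is done.

Besides the shell and the picture viewer there is one more tool, called as name(argument=value, ...) on one line, values as JSON. servo_tool: Moves the arm, as the interface text tells. Its arguments: {"type":"object","properties":{"targets":{"type":"array"},"gripper":{"type":"number"}},"required":["targets"]}

```bash
mkdir -p pics
python3 - <<'E'
from rig import bot,viewer
import cv2,numpy as np
np.set_printoptions(precision=4,suppress=True)
s=bot.read_state();print(s['time_s'],s['position'],s['tcp_rot'],s['opening'],bot.grip_point_offset)
for n in("scene","top"):
    c=viewer.capture(n);cv2.imwrite(f"pics/{n}0.png",c["color"][...,::-1]);np.savez(f"{n}0.npz",**c)
    R,t=np.array(c["R"]),np.array(c["t"]);print(n,c["camera_matrix"],R,-R.T@t)
E
```

```text
0.0 [0.2588 0.5681 0.2216] [[-0.9099  0.4149 -0.0013]
 [ 0.4149  0.9099 -0.0018]
 [ 0.0004 -0.0022 -1.    ]] 1.0006940724328124 0.0187
scene [[507.9486   0.     279.1534]
 [  0.     507.9486 208.1326]
 [  0.       0.       1.    ]] [[ 0.768   0.6404  0.0031]
 [ 0.367  -0.4361 -0.8216]
 [-0.5248  0.6322 -0.57  ]] [ 0.9664 -0.6401  0.7728]
top [[492.3729   0.     269.5807]
 [  0.     492.3729 212.7512]
 [  0.       0.       1.    ]] [[ 0.1006 -0.9949 -0.0003]
 [-0.9668 -0.0977 -0.236 ]
 [ 0.2348  0.024  -0.9717]] [0.151  0.011  1.3617]
```

View pics/scene0.png

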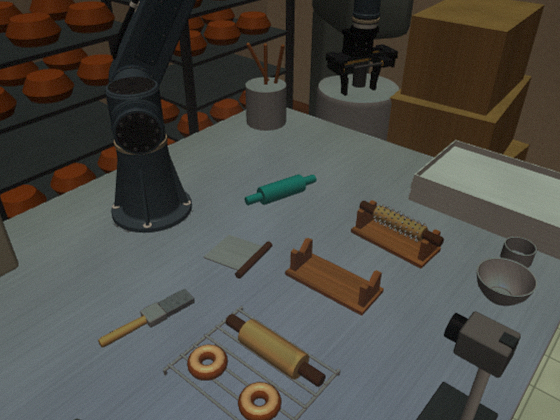

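View pics/top0.png

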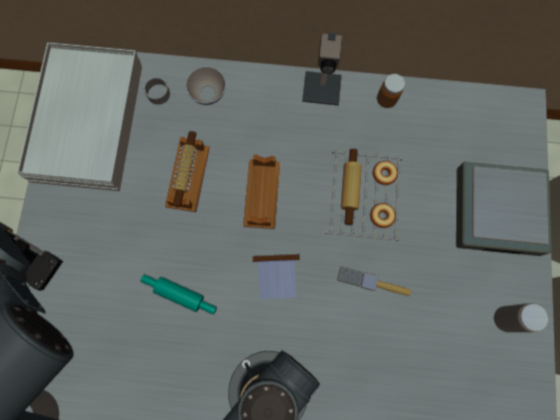

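Candidates (top view): the plain pin on the rack at (351,187), beige, is the one to take. The turquoise pin at (178,293) is the decoy. The studded docker is at (185,170) in the occupied cradle, and the empty cradle is at (262,191). Next is a close crop to check the choice.

Run:
```python
import cv2
a=cv2.imread("pics/top0.png")[25:245,145:411];cv2.imwrite("pics/top0c.png",cv2.resize(a,None,fx=2.7,fy=2.7,interpolation=cv2.INTER_CUBIC))
a=cv2.imread("pics/scene0.png")[190:420,200:530];cv2.imwrite("pics/scene0c.png",cv2.resize(a,None,fx=2.4,fy=2.4,interpolation=cv2.INTER_CUBIC))
```

```text
(no output)
```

View pics/top0c.png

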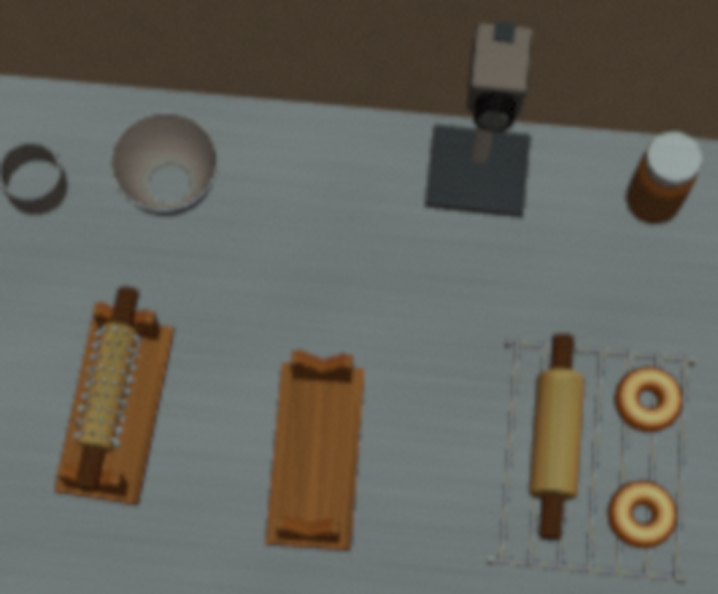

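View pics/scene0c.png

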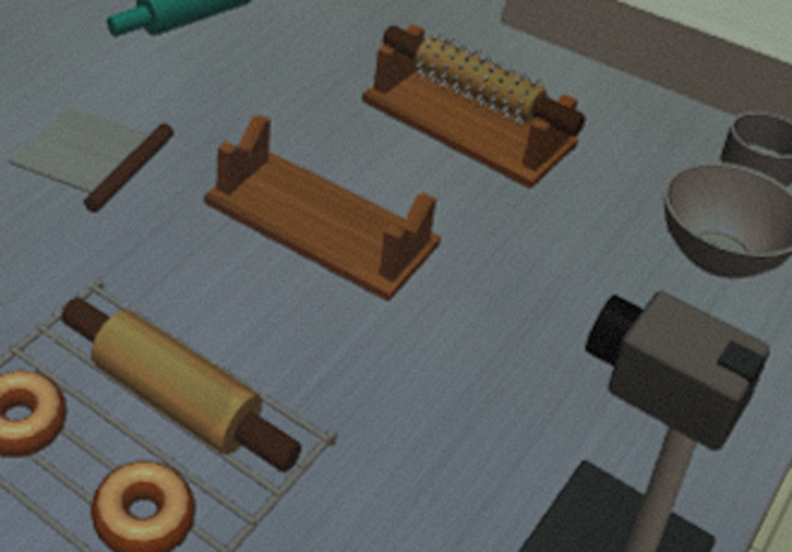

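The crops confirm it. The plain pin lies along the rack at crop (556,437), with the doughnuts to its right at (648,398) and (643,513). The empty cradle is at (315,455), the docker at (108,390), and the camera lens faces down-image at (495,112). Next I'll measure them.

```bash
cat > h.py <<'E'
import numpy as np,cv2
from rig import bot,viewer
np.set_printoptions(precision=4,suppress=True)
def load(n):
    c=dict(np.load(n+".npz"));return c
def rays(c,px):
    K=c["camera_matrix"];R=c["R"];t=c["t"]
    d=(np.linalg.inv(K)@np.c_[np.atleast_2d(px),np.ones(len(np.atleast_2d(px)))].T).T@R
    return -R.T@t,d
def onz(c,px,z):
    o,d=rays(c,px);return o+d*((z-o[2])/d[:,2])[:,None]
def tri(c1,p1,c2,p2):
    o1,d1=rays(c1,p1);o2,d2=rays(c2,p2);out=[]
    for a,b in zip(d1,d2):
        s,res,_,_=np.linalg.lstsq(np.c_[a,-b],o2-o1,rcond=None)
        x1=o1+s[0]*a;x2=o2+s[1]*b;out.append([*(x1+x2)/2,np.linalg.norm(x1-x2)])
    return np.array(out)
def barrel(c,roi):
    x0,y0,x1,y1=roi;h=cv2.cvtColor(c["color"],cv2.COLOR_RGB2HSV)
    m=cv2.inRange(h,(15,90,70),(32,255,255));k=np.zeros_like(m);k[y0:y1,x0:x1]=m[y0:y1,x0:x1]
    k=cv2.morphologyEx(k,cv2.MORPH_OPEN,np.ones((3,3)))
    cs=max(cv2.findContours(k,0,2)[0],key=cv2.contourArea);r=cv2.minAreaRect(cs);b=cv2.boxPoints(r)
    e=[(b[i]+b[(i+1)%4])/2 for i in range(4)];L=np.linalg.norm
    return np.array([e[0],e[2]] if L(e[0]-e[2])>L(e[1]-e[3]) else [e[1],e[3]]),r
E
python3 - <<'E'
from h import *
T=load("top0");S=load("scene0")
tc=lambda p:np.array(p)/2.7+[145,25]; sc=lambda p:np.array(p)/2.4+[200,190]
def show(n,e,c,z):
    w=onz(c,e,z);d=w[1]-w[0];print(n,e.ravel(),w.mean(0),np.linalg.norm(d),np.degrees(np.arctan(d[1]/d[0])))
for n,c,roi,z in(("pinT",T,(335,150,366,225),.041),("pinS",S,(225,310,330,390),.041),("dockT",T,(165,130,210,212),.06),("dockS",S,(355,195,445,250),.06)):
    e,r=barrel(c,roi);print(r);show(n,e,c,z)
print("handle ends T pin",onz(T,tc([[563,336],[550,537]]),.041))
print("handle ends T dock",onz(T,tc([[127,290],[90,486]]),.06))
print("base T z.012",onz(T,tc([[283,362],[363,370],[350,549],[267,543]]),.012))
print("base S z0.012",onz(S,sc([[206,194],[389,291],[440,236]]),.012))
print("V",tri(T,tc([[321,366],[308,528]]),S,sc([[405,238],[240,155]])), onz(T,tc([[321,362],[308,530]]),.043))
print("lens tri",tri(T,tc([[495,119]]),S,sc([[604,331]])))
print("housing top corners T",onz(T,tc([[478,25],[532,30],[526,97],[470,92]]),.225))
print("housing S",onz(S,sc([[656,292],[769,348],[738,395],[626,340]]),.225))
print("foot T",onz(T,tc([[434,126],[530,134],[522,216],[426,207]]),.0))
E
```

```text
((351.0464782714844, 183.80308532714844), (16.962345123291016, 47.760643005371094), 3.814074993133545)
pinT [352.635  159.9756 349.458  207.6305] [ 0.5769 -0.1749  0.041 ] 0.14006397496846715 -0.10216050411542017
((270.1153869628906, 345.576904296875), (69.6148681640625, 26.902956008911133), 33.690067291259766)
pinS [241.1539 326.2692 299.0769 364.8846] [ 0.5581 -0.1758  0.041 ] 0.13866505846269153 0.17525582971963444
((188.2058868408203, 174.17648315429688), (29.10427474975586, 61.84658432006836), 14.03624439239502)
dockT [195.7059 144.1765 180.7059 204.1765] [0.5538 0.2787 0.06  ] 0.1780412495312399 -5.4990243311544145
((398.53411865234375, 220.59266662597656), (54.26803970336914, 12.36221694946289), 24.775142669677734)
dockS [373.8975 209.2219 423.1707 231.9634] [0.5588 0.2936 0.06  ] 0.13535058116156456 -2.6618852681128664
handle ends T pin [[ 0.6789 -0.1756  0.041 ]
 [ 0.4607 -0.1756  0.041 ]]
handle ends T dock [[0.6765 0.2853 0.06  ]
 [0.4622 0.2933 0.06  ]]
base T z.012 [[0.6307 0.1175 0.012 ]
 [0.6303 0.0312 0.012 ]
 [0.4339 0.0258 0.012 ]
 [0.4316 0.1121 0.012 ]]
base S z0.012 [[0.4344 0.0248 0.012 ]
 [0.6306 0.0297 0.012 ]
 [0.6297 0.1159 0.012 ]]
V [[0.6197 0.0735 0.0354 0.0054]
 [0.4438 0.0681 0.0372 0.0063]] [[0.6236 0.0754 0.043 ]
 [0.4428 0.0699 0.043 ]]
lens tri [[ 0.8329 -0.0749  0.1964  0.0017]]
housing top corners T [[ 0.9155 -0.0487  0.225 ]
 [ 0.9153 -0.1009  0.225 ]
 [ 0.843  -0.1     0.225 ]
 [ 0.8429 -0.0466  0.225 ]]
housing S [[ 0.85   -0.0537  0.225 ]
 [ 0.918  -0.0543  0.225 ]
 [ 0.9162 -0.0999  0.225 ]
 [ 0.8518 -0.1019  0.225 ]]
foot T [[ 0.933  -0.0207  0.    ]
 [ 0.934  -0.1296  0.    ]
 [ 0.8324 -0.1274  0.    ]
 [ 0.8326 -0.0202  0.    ]]
```

```bash
cat >> h.py <<'E'
from scipy.spatial.transform import Rotation as Ro
def delta(p,yaw,cur=None):
    """offset/dr from the measured pose to TCP p with tool down, tool x at yaw"""
    s=bot.read_state();R=np.array(s["tcp_rot"]);a=np.radians(yaw);c,q=np.cos(a),np.sin(a)
    Rt=np.array([[c,q,0],[q,-c,0],[0,0,-1]])
    print("t",s["time_s"],"at",np.array(s["position"]),"off",R.T@(np.array(p)-s["position"]),"dr",Ro.from_matrix(R.T@Rt).as_rotvec(degrees=True),"F",np.array(s["force"]),s["opening"],s["grasp_force"])
E
python3 -c "
from h import *
delta([.569,-.1755,.15],180)"
```

```text
t 0.1 at [0.2589 0.5681 0.2217] off [-0.5907 -0.5478  0.0725] dr [ -0.103   -0.0414 -24.5101] F [ 0.0282 -0.3321 -0.0609] 1.0000383805352995 0.0
```

servo_tool(targets=[{"offset": [-0.15,-0.137,0.0],"dr": [0,0,-6]},{"offset": [-0.3,-0.275,0.0],"dr": [0,0,-12]},{"offset": [-0.45,-0.41,0.03],"dr": [0,0,-18]},{"offset": [-0.591,-0.548,0.0725],"dr": [0,0,-24.5]},{"offset": [-0.591,-0.548,0.0725],"dr": [0,0,-24.5]},{"offset": [-0.591,-0.548,0.0725],"dr": [0,0,-24.5]},{"offset": [-0.591,-0.548,0.0725],"dr": [0,0,-24.5]},{"offset": [-0.591,-0.548,0.0725],"dr": [0,0,-24.5]},{"offset": [-0.591,-0.548,0.0725],"dr": [0,0,-24.5]},{"offset": [-0.591,-0.548,0.0725],"dr": [0,0,-24.5]},{"offset": [-0.591,-0.548,0.0725],"dr": [0,0,-24.5]},{"offset": [-0.591,-0.548,0.0725],"dr": [0,0,-24.5]},{"offset": [-0.591,-0.548,0.0725],"dr": [0,0,-24.5]},{"offset": [-0.591,-0.548,0.0725],"dr": [0,0,-24.5]},{"offset": [-0.591,-0.548,0.0725],"dr": [0,0,-24.5]},{"offset": [-0.591,-0.548,0.0725],"dr": [0,0,-24.5]},{"offset": [-0.591,-0.548,0.0725],"dr": [0,0,-24.5]},{"offset": [-0.591,-0.548,0.0725],"dr": [0,0,-24.5]},{"offset": [-0.591,-0.548,0.0725],"dr": [0,0,-24.5]},{"offset": [-0.591,-0.548,0.0725],"dr": [0,0,-24.5]}], gripper=-1)

```text
time_s: 1.77
position: [0.5718, -0.1807, 0.1494]
tcp_rot: [[-1.0, 0.003, 0.003], [0.003, 1.0, -0.003], [-0.003, -0.003, -1.0]]
force: [0.9, -0.0, 0.2]
opening: 1.002
grasp_force: 0.0
```

```bash
python3 -c "
from h import *
delta([.569,-.1755,.026],180)"
```

```text
t 1.7667 at [ 0.5718 -0.1807  0.1494] off [0.0031 0.0055 0.1234] dr [-0.1592  0.1521 -0.1926] F [ 0.9139 -0.0155  0.1799] 1.0017523336375862 0.0
```

servo_tool(targets=[{"offset": [0,0,0.02],"dr": [0,0,0]},{"offset": [0,0,0.03],"dr": [0,0,0]},{"offset": [0,0,0.03],"dr": [0,0,0]},{"offset": [0,0,0.03],"dr": [0,0,0]}])

```text
time_s: 2.1
position: [0.5683, -0.1738, 0.119]
tcp_rot: [[-1.0, -0.0, -0.003], [-0.0, 1.0, 0.002], [0.003, 0.002, -1.0]]
force: [-0.4, 0.1, 1.2]
opening: 1.003
grasp_force: 0.0
```

```bash
python3 -c "
from h import *
delta([.569,-.1755,.026],180)"
```

```text
t 2.1 at [ 0.5683 -0.1738  0.119 ] off [-0.001  -0.0019  0.093 ] dr [ 0.1099 -0.1939  0.0275] F [-0.3566  0.1147  1.1784] 1.0030648833081834 0.0
```

servo_tool(targets=[{"offset": [-0.001,-0.001,0.02],"dr": [0,0,0]},{"offset": [-0.001,-0.001,0.04],"dr": [0,0,0]},{"offset": [-0.001,-0.001,0.055],"dr": [0,0,0]},{"offset": [-0.001,-0.001,0.07],"dr": [0,0,0]},{"offset": [-0.001,-0.001,0.08],"dr": [0,0,0]},{"offset": [-0.001,-0.001,0.088],"dr": [0,0,0]},{"offset": [-0.001,-0.001,0.093],"dr": [0,0,0]},{"offset": [-0.001,-0.001,0.093],"dr": [0,0,0]},{"offset": [-0.001,-0.001,0.093],"dr": [0,0,0]}])

```text
time_s: 2.85
position: [0.5709, -0.1761, 0.0275]
tcp_rot: [[-1.0, -0.0, 0.001], [-0.0, 1.0, -0.0], [-0.001, -0.0, -1.0]]
force: [-0.4, -0.5, 0.4]
opening: 0.999
grasp_force: 0.0
```

servo_tool(targets=[{"offset": [0,0,0],"dr": [0,0,0]},{"offset": [0,0,0],"dr": [0,0,0]},{"offset": [0,0,0],"dr": [0,0,0]},{"offset": [0,0,0],"dr": [0,0,0]},{"offset": [0,0,0],"dr": [0,0,0]},{"offset": [0,0,0],"dr": [0,0,0]},{"offset": [0,0,0],"dr": [0,0,0]},{"offset": [0,0,0],"dr": [0,0,0]}], gripper=1)

```text
time_s: 3.52
position: [0.5706, -0.1751, 0.0272]
tcp_rot: [[-1.0, 0.001, -0.0], [0.001, 1.0, 0.002], [0.0, 0.002, -1.0]]
force: [0.6, 4.7, 1.9]
opening: 0.566
grasp_force: 30.0
```

servo_tool(targets=[{"offset": [0,0,-0.01],"dr": [0,0,0]},{"offset": [0,0,-0.025],"dr": [0,0,0]},{"offset": [0,0,-0.045],"dr": [0,0,0]},{"offset": [0,0,-0.065],"dr": [0,0,0]},{"offset": [0,0,-0.085],"dr": [0,0,0]},{"offset": [0,0,-0.1],"dr": [0,0,0]},{"offset": [0,0,-0.11],"dr": [0,0,0]},{"offset": [0,0,-0.11],"dr": [0,0,0]},{"offset": [0,0,-0.11],"dr": [0,0,0]}])

```text
time_s: 4.27
position: [0.5704, -0.1763, 0.1372]
tcp_rot: [[-1.0, 0.0, 0.0], [0.0, 1.0, -0.0], [-0.0, -0.0, -1.0]]
force: [-0.6, 0.1, -3.8]
opening: 0.566
grasp_force: 30.0
```

Run:
```python
from h import *
delta([.532,.071,.137],181.5)
ims=[]
for n in("top","scene"):
    c=viewer.capture(n);np.savez(n+"1.npz",**c);ims.append(c["color"][...,::-1])
a=cv2.resize(ims[0][60:260,230:420],None,fx=2,fy=2);b=cv2.resize(ims[1][200:400,180:380],None,fx=2,fy=2)
cv2.imwrite("pics/lift.png",np.hstack([a,b]))
```

```text
t 4.2667 at [ 0.5704 -0.1763  0.1372] off [0.0385 0.2473 0.    ] dr [-0.0275  0.0065 -1.5093] F [-0.6202  0.0769 -3.835 ] 0.565552795437197 29.999207854270935
```

View pics/lift.png

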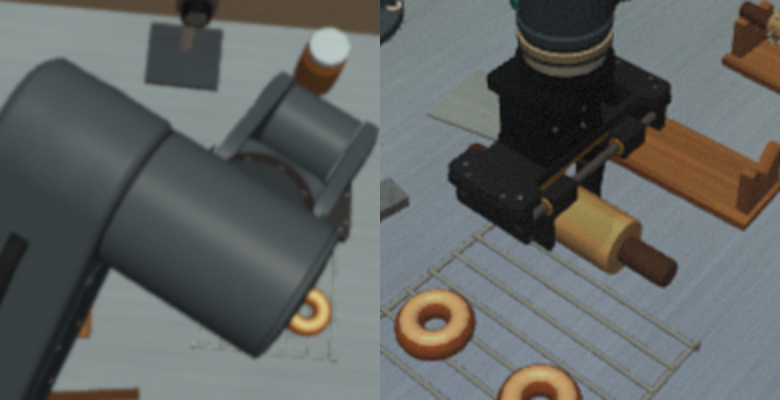

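The pin is held level. Its far handle end is near composite (664,266), which is scene pixel (322,333). I'll check where the pin centre sits relative to the TCP.

Run:
```python
from h import *
S=load("scene1")
print(onz(S,[[180+(664-380)/2,200+266/2],[180+(628-380)/2,200+247/2]],.151))
e,r=barrel(S,(180,200,380,400));print(e,r)
```

```text
[[ 0.6684 -0.1736  0.151 ]
 [ 0.6344 -0.1761  0.151 ]]
[[270.9242 303.4513]
 [304.0289 324.7329]] ((287.4765625, 314.0920715332031), (39.35513687133789, 29.681581497192383), 32.735225677490234)
```

servo_tool(targets=[{"offset": [0.003,0.02,0],"dr": [0,0,-0.3]},{"offset": [0.008,0.05,0],"dr": [0,0,-0.6]},{"offset": [0.012,0.085,0],"dr": [0,0,-1]},{"offset": [0.018,0.12,0],"dr": [0,0,-1.5]},{"offset": [0.023,0.155,0],"dr": [0,0,-1.5]},{"offset": [0.028,0.19,0],"dr": [0,0,-1.5]},{"offset": [0.032,0.22,0],"dr": [0,0,-1.5]},{"offset": [0.035,0.24,0],"dr": [0,0,-1.5]},{"offset": [0.0355,0.247,0],"dr": [0,0,-1.5]},{"offset": [0.0355,0.247,0],"dr": [0,0,-1.5]},{"offset": [0.0355,0.247,0],"dr": [0,0,-1.5]},{"offset": [0.0355,0.247,0],"dr": [0,0,-1.5]}])

```text
time_s: 5.37
position: [0.5356, 0.0697, 0.1366]
tcp_rot: [[-1.0, -0.025, -0.0], [-0.025, 1.0, -0.001], [0.0, -0.001, -1.0]]
force: [0.1, 0.6, -3.9]
opening: 0.568
grasp_force: 30.0
```

Run:
```python
from h import *
delta([.535,.071,.046],181.5)
c=viewer.capture("scene");np.savez("scene2.npz",**c)
cv2.imwrite("pics/over.png",cv2.resize(c["color"][150:330,240:440,::-1],None,fx=3,fy=3))
```

```text
t 5.3667 at [0.5356 0.0697 0.1366] off [0.0006 0.0014 0.0906] dr [-0.0346 -0.0089 -0.0604] F [ 0.1299  0.5665 -3.9457] 0.5684681346749699 29.999290108680725
```

View pics/over.png

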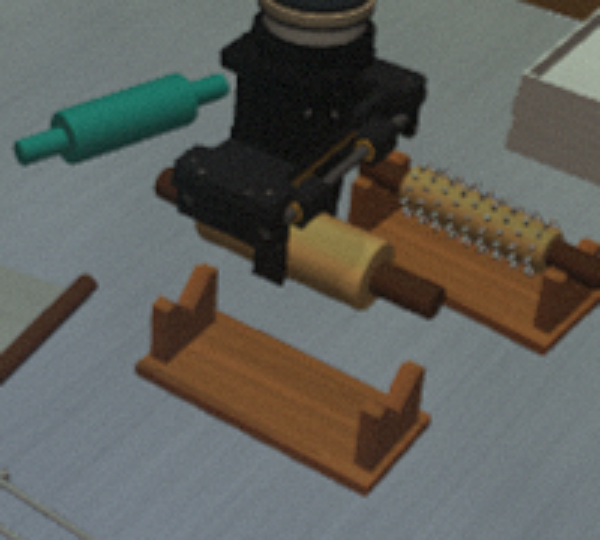

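The pin is level above the empty cradle, with handle ends at crop (430,300) and (165,183) and the cradle uprights at (185,310) and (390,415). I'll descend part way and check the centre along x.

servo_tool(targets=[{"offset": [0.0005,0.001,0.015],"dr": [0,0,0]},{"offset": [0.0005,0.001,0.035],"dr": [0,0,0]},{"offset": [0.0005,0.001,0.05],"dr": [0,0,0]},{"offset": [0.0005,0.001,0.058],"dr": [0,0,0]},{"offset": [0.0005,0.001,0.06],"dr": [0,0,0]},{"offset": [0.0005,0.001,0.06],"dr": [0,0,0]},{"offset": [0.0005,0.001,0.06],"dr": [0,0,0]}])

```text
time_s: 6.0
position: [0.5354, 0.0713, 0.0776]
tcp_rot: [[-1.0, -0.025, 0.001], [-0.025, 1.0, -0.0], [-0.001, -0.0, -1.0]]
force: [0.8, 0.0, -3.8]
opening: 0.568
grasp_force: 30.0
```

Run:
```python
from h import *
S=load("scene2")
print(onz(S,[[240+432/3,150+300/3],[240+163/3,150+184/3]],.150))
delta([.535,.071,.046],181.5)
```

```text
[[0.6379 0.072  0.15  ]
 [0.4254 0.0623 0.15  ]]
t 6.0 at [0.5354 0.0713 0.0776] off [ 0.0005 -0.0003  0.0316] dr [-0.0117  0.0711 -0.0544] F [ 0.8267  0.0374 -3.7981] 0.5681376077287339 29.999355375766754
```

servo_tool(targets=[{"offset": [0,0,0.008],"dr": [0,0,0]},{"offset": [0,0,0.014],"dr": [0,0,0]},{"offset": [0,0,0.019],"dr": [0,0,0]},{"offset": [0,0,0.023],"dr": [0,0,0]},{"offset": [0,0,0.026],"dr": [0,0,0]},{"offset": [0,0,0.028],"dr": [0,0,0]},{"offset": [0,0,0.029],"dr": [0,0,0]},{"offset": [0,0,0.029],"dr": [0,0,0]},{"offset": [0,0,0.029],"dr": [0,0,0]}])

```text
time_s: 6.75
position: [0.5348, 0.0719, 0.0481]
tcp_rot: [[-1.0, -0.026, 0.0], [-0.026, 1.0, -0.0], [-0.0, -0.0, -1.0]]
force: [-0.2, -0.6, -2.9]
opening: 0.571
grasp_force: 30.0
```

servo_tool(targets=[{"offset": [0,0,0.0007],"dr": [0,0,0]},{"offset": [0,0,0.0014],"dr": [0,0,0]},{"offset": [0,0,0.0014],"dr": [0,0,0]},{"offset": [0,0,0.0014],"dr": [0,0,0]}])

```text
time_s: 7.08
position: [0.5349, 0.0719, 0.0468]
tcp_rot: [[-1.0, -0.026, 0.001], [-0.026, 1.0, 0.0], [-0.001, 0.0, -1.0]]
force: [0.5, 0.3, -2.6]
opening: 0.569
grasp_force: 30.0
```

servo_tool(targets=[{"offset": [0,0,0.001],"dr": [0,0,0]},{"offset": [0,0,0.002],"dr": [0,0,0]},{"offset": [0,0,0.002],"dr": [0,0,0]},{"offset": [0,0,0.002],"dr": [0,0,0]}])

```text
time_s: 7.42
position: [0.5351, 0.0725, 0.0461]
tcp_rot: [[-1.0, -0.025, 0.001], [-0.025, 1.0, 0.001], [-0.001, 0.001, -1.0]]
force: [-2.1, 3.4, 7.1]
opening: 0.567
grasp_force: 30.0
```

Contact: the vertical force has risen to +7 N at the expected seat height. Releasing gradually.

servo_tool(targets=[{"offset": [0,0.0005,0],"dr": [0,0,0]},{"offset": [0,0.0005,0],"dr": [0,0,0]},{"offset": [0,0.0005,0],"dr": [0,0,0]}], gripper=-0.1)

```text
time_s: 7.67
position: [0.535, 0.0725, 0.046]
tcp_rot: [[-1.0, -0.025, 0.001], [-0.025, 1.0, 0.0], [-0.001, 0.0, -1.0]]
force: [-1.3, 1.2, 8.0]
opening: 0.568
grasp_force: 30.0
```

servo_tool(targets=[{"offset": [0,0,0],"dr": [0,0,0]},{"offset": [0,0,0],"dr": [0,0,0]},{"offset": [0,0,0],"dr": [0,0,0]},{"offset": [0,0,0],"dr": [0,0,0]},{"offset": [0,0,0],"dr": [0,0,0]}], gripper=-1)

```text
time_s: 8.08
position: [0.5347, 0.0723, 0.0445]
tcp_rot: [[-1.0, -0.026, -0.0], [-0.026, 1.0, -0.0], [0.0, -0.0, -1.0]]
force: [0.3, 0.2, -1.3]
opening: 0.864
grasp_force: 0.0
```

servo_tool(targets=[{"offset": [0,0,-0.02],"dr": [0,0,0]},{"offset": [0,0,-0.05],"dr": [0,0,0]},{"offset": [0,0,-0.09],"dr": [0,0,0]},{"offset": [0,0,-0.13],"dr": [0,0,0]},{"offset": [0,0,-0.16],"dr": [0,0,0]},{"offset": [0,0,-0.16],"dr": [0,0,0]},{"offset": [0,0,-0.16],"dr": [0,0,0]}])

```text
time_s: 8.67
position: [0.5358, 0.0723, 0.2065]
tcp_rot: [[-1.0, -0.026, 0.005], [-0.026, 1.0, -0.0], [-0.005, -0.001, -1.0]]
force: [-0.5, -0.2, -0.3]
opening: 1.003
grasp_force: 0.0
```

Run:
```python
from h import *
delta([.566,.2895,.17],178)
c=viewer.capture("scene");np.savez("scene3.npz",**c)
cv2.imwrite("pics/seated.png",cv2.resize(c["color"][170:350,240:460,::-1],None,fx=3,fy=3))
```

```text
t 8.6667 at [0.5358 0.0723 0.2065] off [-0.0356  0.2164  0.0366] dr [-0.0227  0.2732  3.4956] F [-0.4733 -0.2211 -0.2902] 1.0029630807936443 0.0
```

View pics/seated.png

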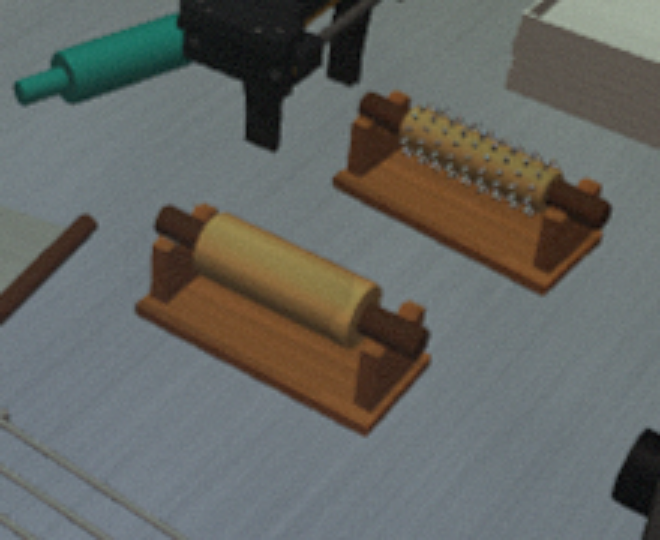

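The plain pin is seated level, with both handles in the notches (ends at crop (170,222) and (418,338)). The docker's handle ends are at (368,104) and (600,207), which I'll use to refine its pose.

Run:
```python
from h import *
S=load("scene3")
print(onz(S,[[240+369/3,170+104/3],[240+600/3,170+208/3],[240+168/3,170+221/3],[240+419/3,170+339/3]],.060))
```

```text
[[0.46   0.2965 0.06  ]
 [0.6683 0.2899 0.06  ]
 [0.4282 0.0677 0.06  ]
 [0.6373 0.077  0.06  ]]
```

servo_tool(targets=[{"offset": [-0.004,0.025,0],"dr": [0,0,0.5]},{"offset": [-0.01,0.06,0],"dr": [0,0,1]},{"offset": [-0.016,0.1,0],"dr": [0,0,1.5]},{"offset": [-0.023,0.14,0.01],"dr": [0,0,2.5]},{"offset": [-0.03,0.18,0.02],"dr": [0,0,3]},{"offset": [-0.035,0.205,0.03],"dr": [0,0,3.5]},{"offset": [-0.0365,0.218,0.036],"dr": [0,0,3.5]},{"offset": [-0.0365,0.218,0.036],"dr": [0,0,3.5]},{"offset": [-0.0365,0.218,0.036],"dr": [0,0,3.5]},{"offset": [-0.0365,0.218,0.036],"dr": [0,0,3.5]}])

```text
time_s: 9.55
position: [0.565, 0.2895, 0.1681]
tcp_rot: [[-0.999, 0.036, -0.002], [0.036, 0.999, -0.001], [0.002, -0.002, -1.0]]
force: [-0.1, -0.7, -0.5]
opening: 0.995
grasp_force: 0.0
```

```bash
python3 -c "
from h import *
delta([.567,.291,.046],178)"
```

```text
t 9.55 at [0.565  0.2895 0.1681] off [-0.0022  0.0018  0.1221] dr [-0.0882 -0.103  -0.0626] F [-0.1094 -0.6668 -0.4783] 0.995118277411163 0.0
```

servo_tool(targets=[{"offset": [-0.001,0.001,0.02],"dr": [0,0,0]},{"offset": [-0.001,0.001,0.045],"dr": [0,0,0]},{"offset": [-0.001,0.001,0.065],"dr": [0,0,0]},{"offset": [-0.001,0.001,0.085],"dr": [0,0,0]},{"offset": [-0.001,0.001,0.1],"dr": [0,0,0]},{"offset": [-0.001,0.001,0.112],"dr": [0,0,0]},{"offset": [-0.001,0.001,0.12],"dr": [0,0,0]},{"offset": [-0.001,0.001,0.122],"dr": [0,0,0]},{"offset": [-0.001,0.001,0.122],"dr": [0,0,0]},{"offset": [-0.001,0.001,0.122],"dr": [0,0,0]}])

```text
time_s: 10.38
position: [0.5673, 0.2921, 0.0475]
tcp_rot: [[-0.999, 0.035, 0.002], [0.035, 0.999, 0.0], [-0.001, 0.0, -1.0]]
force: [-0.1, -0.6, -0.1]
opening: 1.002
grasp_force: 0.0
```

servo_tool(targets=[{"offset": [0,0,0],"dr": [0,0,0]},{"offset": [0,0,0],"dr": [0,0,0]},{"offset": [0,0,0],"dr": [0,0,0]},{"offset": [0,0,0],"dr": [0,0,0]},{"offset": [0,0,0],"dr": [0,0,0]},{"offset": [0,0,0],"dr": [0,0,0]},{"offset": [0,0,0],"dr": [0,0,0]},{"offset": [0,0,0],"dr": [0,0,0]}], gripper=1)

```text
time_s: 11.05
position: [0.5664, 0.2909, 0.0467]
tcp_rot: [[-0.999, 0.035, -0.001], [0.035, 0.999, -0.002], [0.001, -0.002, -1.0]]
force: [-0.3, -3.9, 1.7]
opening: 0.568
grasp_force: 29.9
```

servo_tool(targets=[{"offset": [0,0,-0.01],"dr": [0,0,0]},{"offset": [0,0,-0.025],"dr": [0,0,0]},{"offset": [0,0,-0.045],"dr": [0,0,0]},{"offset": [0,0,-0.07],"dr": [0,0,0]},{"offset": [0,0,-0.095],"dr": [0,0,0]},{"offset": [0,0,-0.115],"dr": [0,0,0]},{"offset": [0,0,-0.13],"dr": [0,0,0]},{"offset": [0,0,-0.139],"dr": [0,0,0]},{"offset": [0,0,-0.139],"dr": [0,0,0]},{"offset": [0,0,-0.139],"dr": [0,0,0]}])

```text
time_s: 11.88
position: [0.566, 0.2924, 0.1854]
tcp_rot: [[-0.999, 0.035, -0.0], [0.035, 0.999, 0.0], [0.0, 0.0, -1.0]]
force: [-0.7, -0.4, -4.7]
opening: 0.571
grasp_force: 29.9
```

```bash
python3 -c "
from h import *
delta([.632,-.075,.186],90)"
```

```text
t 11.8833 at [0.566  0.2924 0.1854] off [-0.0788 -0.3649 -0.0007] dr [-0.006  -0.0372 87.9959] F [-0.7071 -0.4289 -4.7074] 0.5708643926015569 29.87116813659668
```

servo_tool(targets=[{"offset": [-0.002,-0.01,0],"dr": [0,0,2]},{"offset": [-0.006,-0.03,0],"dr": [0,0,6]},{"offset": [-0.011,-0.055,0],"dr": [0,0,12]},{"offset": [-0.017,-0.08,0],"dr": [0,0,18]},{"offset": [-0.022,-0.105,0],"dr": [0,0,24]},{"offset": [-0.028,-0.13,0],"dr": [0,0,30]},{"offset": [-0.033,-0.155,0],"dr": [0,0,36]},{"offset": [-0.039,-0.18,0],"dr": [0,0,42]},{"offset": [-0.044,-0.205,0],"dr": [0,0,48]},{"offset": [-0.05,-0.23,0],"dr": [0,0,54]},{"offset": [-0.055,-0.255,0],"dr": [0,0,60]},{"offset": [-0.06,-0.28,0],"dr": [0,0,66]},{"offset": [-0.066,-0.305,0],"dr": [0,0,72]},{"offset": [-0.071,-0.33,0],"dr": [0,0,78]},{"offset": [-0.076,-0.35,0],"dr": [0,0,84]},{"offset": [-0.079,-0.362,0],"dr": [0,0,87]},{"offset": [-0.079,-0.365,0],"dr": [0,0,88]},{"offset": [-0.079,-0.365,0],"dr": [0,0,88]},{"offset": [-0.079,-0.365,0],"dr": [0,0,88]},{"offset": [-0.079,-0.365,0],"dr": [0,0,88]}])

```text
time_s: 13.55
position: [0.6318, -0.0742, 0.1849]
tcp_rot: [[-0.001, 1.0, -0.002], [1.0, 0.001, 0.001], [0.001, -0.002, -1.0]]
force: [-0.5, -0.6, -3.1]
opening: 0.569
grasp_force: 29.9
```

servo_tool(targets=[{"offset": [0,0,0],"dr": [0,0,0]},{"offset": [0,0,0],"dr": [0,0,0]},{"offset": [0,0,0],"dr": [0,0,0]},{"offset": [0,0,0],"dr": [0,0,0]}])

```text
time_s: 13.88
position: [0.6327, -0.0748, 0.1858]
tcp_rot: [[-0.001, 1.0, 0.0], [1.0, 0.001, -0.0], [-0.0, 0.0, -1.0]]
force: [-0.3, 0.1, -3.4]
opening: 0.569
grasp_force: 29.9
```

Run:
```python
from h import *
delta([.632,-.075,.186],90)
ims=[]
for n in("top","scene"):
    c=viewer.capture(n);np.savez(n+"4.npz",**c);ims.append(c["color"][...,::-1])
cv2.imwrite("pics/final.png",np.hstack([cv2.resize(ims[0][20:220,200:380],None,fx=2,fy=2),cv2.resize(ims[1][200:400,320:540],None,fx=2,fy=2)]))
```

```text
t 13.8833 at [ 0.6327 -0.0748  0.1858] off [-0.0002 -0.0007 -0.0002] dr [0.0083 0.0015 0.0434] F [-0.2529  0.104  -3.3545] 0.5689627738567921 29.871396124362946
```

View pics/final.png

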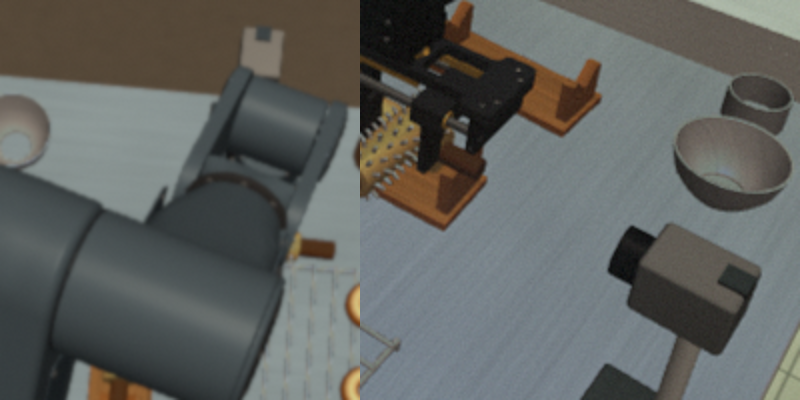

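The docker is held level and broadside, with one handle end at top pixel (367,144). The plain pin's handle is still in its notch at composite (465,162). One numeric check of the docker's end point remains.

Run:
```python
from h import *
T=load("top4")
print(onz(T,[[200+335/2,20+249/2],[200+300/2,20+247/2]],.2))
```

```text
[[ 0.632  -0.1873  0.2   ]
 [ 0.6303 -0.1434  0.2   ]]
```

```bash
python3 -c "
from rig import ticket
print(ticket.hand_in())"
```

```text
the job is handed in; nothing more can be done
None
```

The plain pin is seated and released in the empty cradle, the docking roller is held level and broadside about 20 cm in front of the lens, and the job was handed in at about 14 s of the 58 s limit; hand-in returned no verdict.

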